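# Shim a sagging sample table up with a levelling wedge and hold it

### The arm

A 6-joint arm with a two-finger parallel gripper is mounted at the origin on a cart in front of the work surface, level with it; the furniture and walls round the work are solid. World frame = base frame: x ahead of the robot, y to its left, z up, the work surface at z = 0. Lengths are in m, angles in rad, forces in N, time in s.
With the tool pointing down it reaches from about 0.35 to 1 m from the base axis. Payload 7.1 kg.
Tool frame: the origin (TCP) lies at the very end of the fingers, on their centre line; the grasp point (between the pads) lies 19 mm behind it; z points along the fingers, y is the line along which they close (so a half turn about z gives the same grasp; the last joint's range is limited). The gripper opens to 85 mm and grips with 20 to 120 N. Pads are 22 mm wide; open, the fingers measure 114 mm over their backs; the gripper's body (76 mm by 85 mm) begins 54 mm behind the grasp point. The pads swing forward as they close: fully open they stand 13 mm farther back than shut.
Start: joints at [1.107, 0.423, 1.63, -0, 1.089, -0.019], TCP at [0.269, 0.564, 0.231] pointing down, gripper open.
Joint ranges: [-3, 3], [-0.9, 2.11], [0.09, 2.58], [-1.31, 4.45], [0.11, 2.69], [-2.54, 2.54]. Speed limits (rad/s): [2.39, 2.39, 3.01, 3.14, 3.14, 3.14].

### API

Orientations are given as a unit quaternion [x, y, z, w].
In Python, from station import manip gives the robot as it stands.
- The arm moves only by the tool step_arm, never from a script. Its arguments are lists of equal length, an entry for each row: "claw": the finger opening in cm, from 0 to 8.54; "slide": the shift along the tool's x, y, z in cm, a list of three; "turn": the turn, a rotation vector about the tool's x, y, z in rad, a list of three. In form: {"claw": [claw, ...], "slide": [[x, y, z], ...], "turn": [[wx, wy, wz], ...]}. A call has 1 to 5 rows; each row shifts and turns the commanded pose from where the row before left it, along the tool's axes as they then stand; what a row does not reach is not made up. A row lasts 1/12 s, in which the tool goes at most 41.7 mm and 7.16 degrees, less where a joint would pass 70% of its speed; a pose out of reach is approached as far as the arm can. A call is refused whole if a number of a shift passes 4.17 or a number of a turn 0.125, either way. A call with a gripper value outside its range is refused whole. The fingers move at their own pace and stop on an object; "force" is the grip in N (left out, the last holds). Time passes only in rows, so rows that do not move let the fingers close. It gives the time, the measured TCP pose, the force, the opening and the grip force at its end, in the units of the state.
- manip.observe(): the state, without advancing time (a new reading comes with each control period).
- manip.snapshot(name): name is "side" or "top" or "wrist"; returns a dict with "frame" (420x560x3 uint8, red, green, blue), "camera_matrix" (3x3 intrinsics, pixels), "dist" ([k1, k2, p1, p2, k3] as OpenCV has them; the pictures are not rectified), "R" (3x3) and "t" (3): a world point X has camera coordinates R X + t; the wrist camera has in their place "mount" (4x4, takes a point from camera to tool coordinates, whose origin is the TCP and whose axes are the flange's). Camera axes: x right, y down, z forward; pixel columns grow to the right and rows downward; lengths in m; the calibration is good to about 2 mm. A picture is of the moment at which its call begins: read the wrist's pose just before it. There is no depth.
- manip.sign_off(): hands the job in; it is judged then, once.
The state is a dict: "t": time; "q": joint angles; "joint_vel": joint speeds; "joint_torque": joint torques, N m; "tool_pos": TCP position; "ee_rot": TCP orientation; "ft_force": force on the tool from outside, world axes, zero at the start; "moment": the same for the moment, N m; "finger_gap": finger opening in m; "grip_force": force on a finger pad.
Only numpy, scipy, OpenCV 4.12 (cv2) and the standard library are available. Lean on these libraries where they do the work, as an engineer would, in place of code of your own. Each camera call takes 0.05 s, during which the arm holds its last target. There are 200 camera calls.

### The job

The small hinged sample table sags to the front, its top plate resting on the two pads of its base. Take the orange levelling wedge, lay it flat on the white board in front of the table and push it toe first, between the rails, under the front edge of the plate until the plate just lifts off its pads and stands about level (its edge a few millimetres up, at about the black line across the wedge). Finish while still gripping the wedge there, so that the wedge alone carries the plate; keep the arm off the table and leave the other things on the bench where they are.

Things in the scene. Friction and masses are not known exactly. Their poses are not given: they have to be found in the camera images.
- table_base: Dark steel base frame of the sample table, fixed to the white board, 170 x 116 mm. Origin on the board under its middle; x points from its open front to its hinged back, z up. Two rails, 10 mm high, 22 mm wide, run along x at y = +-47 mm (opening 72 mm wide, bare board between them); a bar closes the back from x = 70 mm. A 2 mm rubber pad on each rail at x = -70 mm is where the plate rests.
- table_top (a joint): Angle (rad) of the aluminium top plate, 112 mm wide, 8 mm thick, 0.38 to 0.77 kg, about its hinge at the back. 0: it rests on the pads, sagging to the front. It grows as the front edge, 170 mm from the hinge, rises: 0.035 is level, with the edge 6 mm up. It swings freely and drops back when nothing carries it. A white bottle with a blue cap, 55 mm wide, 132 mm tall, is fixed on it, 115 mm behind the front edge.
- front_edge (a point): Middle of the lower side of the plate's front edge (a blue line runs on top near this edge). Its axes are the plate's. At rest it is at x = -90, y = 0, z = 12 mm in table_base's frame; 18 mm above the board when the plate is level.
- wedge: Loose orange plastic wedge, 157 mm long, 34 mm wide, 0.14 to 0.22 kg. Origin on its flat underside below its grip; x along it to the thin toe, z up. Underside from x = -22 to 135 mm. Top 24 mm high up to x = 40 mm, then a straight slope down to 3 mm at the toe. The grip is an upright block over the origin, 36 mm along x, 24 mm across y (grasp across y), its top at z = 60 mm.
- wedge_toe (a point): Middle of the wedge's toe at the underside, x = 135 mm in its frame. It first lifts the plate when about 41 mm inside the front edge; pushing it farther takes a few newtons.
- wedge_line (a point): Middle of the black line across the wedge's slope, at x = 67 mm in the wedge's frame, 18 mm above its underside; the front edge meets it when the plate is level.
- work_board: White board, 420 mm along x, 320 mm along y, 10.5 mm thick, fixed on the worktop; the sample table stands on it and the wedge is to be used on it. Origin under its middle; its top is the plane z = 15 mm (the worktop beside it, where the wedge starts, is at z = 4.5 mm).
- timer: White bench timer with a small display, 58 x 66 x 18 mm, loose; origin under its middle. A bystander.
- beaker: Glass beaker, 54 mm wide, 70 mm tall, loose; origin under its middle. A bystander.
- vial: Small vial with a blue cap, 20 mm wide, 54 mm tall, loose, to the right of the board; origin under its middle. A bystander.

How it is judged:
By the outcome, as a careful person would: the job done as asked, in the order asked, and still so for the second after the job is handed in, while the arm keeps its last pose, push and grip.
It also fails if it takes over 45 s, if anything falls off the work surface, if the arm or the gripper's body presses on something with over 40 N, if the wrist force passes 120 N, or if a joint passes its speed limit or range.

## Working session

There is one attempt and no reset: what is moved stays moved. The work goes in short steps, Python scripts to look and compute and a tool call to move; the robot and the scene stay as the last step left them, time stands still between calls to the robot, and variables do not carry over. Pictures are saved under pics/ and viewed, at most 10 in all, crops included, and the job is handed in when it is done.

Besides the shell and the picture viewer there is one more tool, called after "Request:" as a command line: name --argument value ..., lists and objects as JSON in quotes. step_arm: Moves the arm, as the interface text tells. Its arguments: {"type":"object","properties":{"claw":{"type":"array"},"slide":{"type":"array"},"turn":{"type":"array"},"force":{"type":"number"}},"required":["claw","slide","turn"]}

```bash
mkdir -p pics; python3 - <<'E'
from station import manip
import cv2,numpy as np
s=manip.observe();print({k:np.round(v,3).tolist() for k,v in s.items()})
for n in("top","side"):
    d=manip.snapshot(n);cv2.imwrite(f"pics/{n}0.png",d["frame"][:,:,::-1])
    print(n,np.round(d["camera_matrix"],1).tolist(),d["dist"],np.round(d["R"],3).tolist(),np.round(d["t"],3))
E
```

```text
{'t': 0.0, 'q': [1.107, 0.424, 1.631, -0.0, 1.089, -0.019], 'joint_vel': [0.0, -0.0, -0.001, -0.002, 0.001, -0.001], 'joint_torque': [-0.002, -55.737, -28.174, -0.0, 0.007, 0.0], 'tool_pos': [0.269, 0.564, 0.231], 'ee_rot': [0.221, 0.975, -0.001, -0.0], 'ft_force': [-0.258, 0.526, -0.835], 'moment': [-0.052, -0.006, 0.021], 'grip_force': 0.0, 'finger_gap': 0.085}
top [[481.9, 0.0, 284.6], [0.0, 481.9, 212.0], [0.0, 0.0, 1.0]] [-0.14147167  0.          0.          0.          0.        ] [[0.017, -0.999, 0.045], [-0.995, -0.021, -0.099], [0.099, -0.043, -0.994]] [0.084 0.675 1.594]
side [[544.7, 0.0, 287.3], [0.0, 544.7, 204.5], [0.0, 0.0, 1.0]] [0.04995285 0.         0.         0.         0.        ] [[0.836, -0.549, -0.005], [-0.472, -0.714, -0.518], [0.281, 0.435, -0.855]] [-0.492  0.393  1.276]
```

View pics/top0.png

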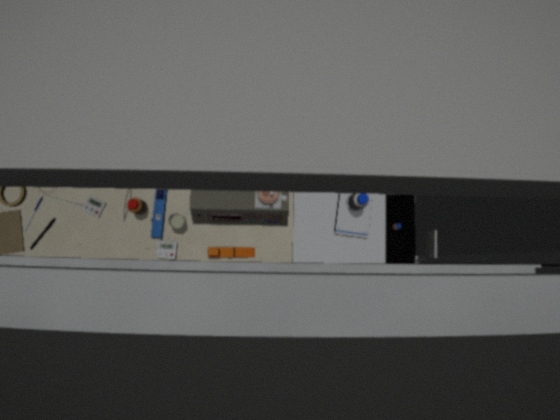

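View pics/side0.png

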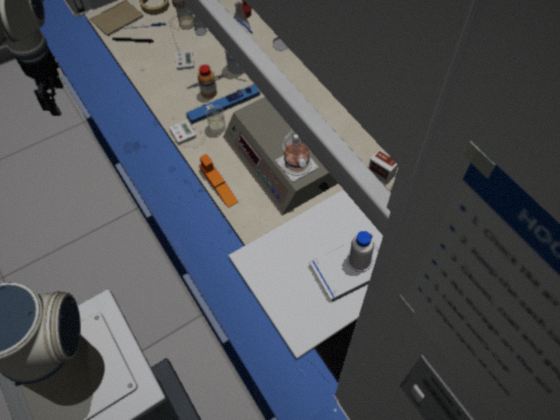

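The top view shows the wedge at (231,253) with its grip on the left and toe to the right, the board right of column 292, and the plate's front edge near row 236, facing the robot. The side view agrees: the wedge is at (205..235,160..205), the table at (340,265), and a bar crosses the view above the bench.

```bash
cat > h.py <<'E'
import cv2,numpy as np
from station import manip
from scipy.spatial.transform import Rotation as Ro
def pose(d,s=None):
    if "R" in d: return np.array(d["R"]),np.array(d["t"])
    T=np.eye(4);T[:3,:3]=Ro.from_quat(s["ee_rot"]).as_matrix();T[:3,3]=s["tool_pos"]
    M=np.linalg.inv(T@np.array(d["mount"]));return M[:3,:3],M[:3,3]
def world(d,px,z,s=None):
    R,t=pose(d,s);px=np.array(px,float).reshape(-1,1,2)
    u=cv2.undistortPoints(px,np.array(d["camera_matrix"]),np.array(d["dist"])).reshape(-1,2)
    r=np.c_[u,np.ones(len(u))]@R;C=-R.T@t
    return C+r*((np.broadcast_to(z,len(u))-C[2])/r[:,2])[:,None]
def project(d,X,s=None):
    R,t=pose(d,s)
    return cv2.projectPoints(np.array(X,float).reshape(-1,1,3),cv2.Rodrigues(R)[0],t,np.array(d["camera_matrix"]),np.array(d["dist"]))[0].reshape(-1,2)
E
python3 - <<'E'
from h import *
for n,b in(("top",(140,180,420,275)),("side",(150,80,410,370))):
    d=manip.snapshot(n);R,t=pose(d);print(n,-R.T@t)
    x0,y0,x1,y1=b;f=min(800/(x1-x0),600/(y1-y0));print(f)
    cv2.imwrite(f"pics/{n}c.png",cv2.convertScaleAbs(cv2.resize(d["frame"][y0:y1,x0:x1,::-1],None,fx=f,fy=f,interpolation=cv2.INTER_CUBIC),alpha=1.3 if n=="top" else 1))
d=manip.snapshot("top");print(world(d,[[208,253],[255,253],[293,200],[293,262],[386,262],[336,235],[369,238],[166,251]],[.03,.007,.015,.015,.015,.035,.035,.02]))
E
```

```text
top [0.51188044 0.16636222 1.64784112]
2.857142857142857
side [ 0.23846308 -0.54447087  1.29270126]
2.0689655172413794
[[ 0.53078803  0.35021891  0.03      ]
 [ 0.53425916  0.19358671  0.007     ]
 [ 0.71720933  0.06771742  0.015     ]
 [ 0.50606211  0.06449309  0.015     ]
 [ 0.51028974 -0.25551327  0.015     ]
 [ 0.59907829 -0.07821608  0.035     ]
 [ 0.59083679 -0.19134696  0.035     ]
 [ 0.53444543  0.49335841  0.02      ]]
```

View pics/topc.png

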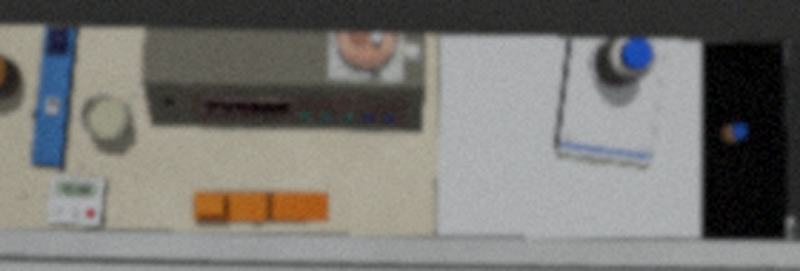

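View pics/sidec.png

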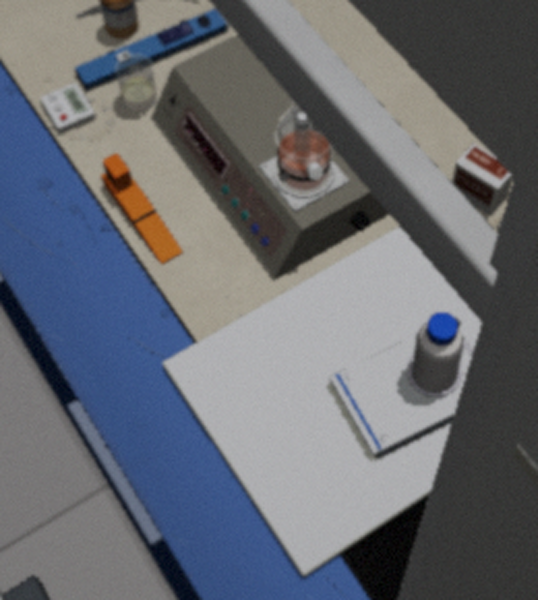

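Crops: the wedge lies along -y (grip left, toe right, x≈0.53), and the plate's blue front edge is at crop (560..650,147..160). Next I need to place the overhead bar, which is solid.

```bash
python3 - <<'E'
from h import *
def ray(d,px):
    R,t=pose(d);a=world(d,[px],0)[0];return -R.T@t,a
T=manip.snapshot("top");S=manip.snapshot("side")
# side: bar edges; crop coords -> full
f=2.069
for nm,pc in(("low-left A",(225,0)),("low B",(350,150)),("low C",(490,285)),("up A",(300,0)),("up B",(495,235))):
    p=(150+pc[0]/f,80+pc[1]/f);C,a=ray(S,p);print(nm)
    for x in(.4,.45,.5,.55,.6,.65,.7,.75,.8):
        k=(x-C[0])/(a[0]-C[0]);X=C+k*(a-C);print("  ",np.round(X,3))
for r in((280,188),(280,170),(280,264),(280,273),(280,336)):
    C,a=ray(T,r);print(r,[np.round((C+k*(a-C))[[0,2]],3).tolist() for k in(.3,.5,.7,.9)])
E
```

```text
low-left A
   [ 0.4   -0.251  0.947]
   [ 0.45 -0.16  0.84]
   [ 0.5   -0.069  0.733]
   [0.55  0.022 0.626]
   [0.6   0.113 0.519]
   [0.65  0.204 0.413]
   [0.7   0.295 0.306]
   [0.75  0.385 0.199]
   [0.8   0.476 0.092]
low B
   [ 0.4   -0.341  0.945]
   [ 0.45  -0.278  0.837]
   [ 0.5   -0.216  0.73 ]
   [ 0.55  -0.153  0.622]
   [ 0.6   -0.09   0.515]
   [ 0.65  -0.027  0.407]
   [0.7   0.036 0.299]
   [0.75  0.099 0.192]
   [0.8   0.162 0.084]
low C
   [ 0.4   -0.423  0.96 ]
   [ 0.45  -0.385  0.857]
   [ 0.5   -0.347  0.754]
   [ 0.55  -0.31   0.651]
   [ 0.6   -0.272  0.548]
   [ 0.65  -0.235  0.445]
   [ 0.7   -0.197  0.342]
   [ 0.75  -0.159  0.239]
   [ 0.8   -0.122  0.136]
up A
   [ 0.4   -0.306  0.995]
   [ 0.45  -0.232  0.903]
   [ 0.5   -0.159  0.811]
   [ 0.55  -0.085  0.719]
   [ 0.6   -0.011  0.626]
   [0.65  0.062 0.534]
   [0.7   0.136 0.442]
   [0.75 0.21 0.35]
   [0.8   0.284 0.258]
up B
   [ 0.4   -0.419  0.987]
   [ 0.45  -0.38   0.892]
   [ 0.5   -0.341  0.797]
   [ 0.55  -0.302  0.702]
   [ 0.6   -0.264  0.608]
   [ 0.65  -0.225  0.513]
   [ 0.7   -0.186  0.418]
   [ 0.75  -0.147  0.323]
   [ 0.8   -0.108  0.229]
(280, 188) [[0.586, 1.153], [0.636, 0.824], [0.685, 0.494], [0.735, 0.165]]
(280, 170) [[0.605, 1.153], [0.667, 0.824], [0.73, 0.494], [0.792, 0.165]]
(280, 264) [[0.508, 1.153], [0.505, 0.824], [0.502, 0.494], [0.5, 0.165]]
(280, 273) [[0.499, 1.153], [0.49, 0.824], [0.481, 0.494], [0.472, 0.165]]
(280, 336) [[0.435, 1.153], [0.383, 0.824], [0.332, 0.494], [0.281, 0.165]]
```

```bash
python3 - <<'E'
from h import *
S=manip.snapshot("side");f=2.069
P=np.array([[163,365],[303,575],[337,374],[381,449],[167,262],[181,248],[103,158],[117,154],[131,178]])/f+[150,80]
print(np.round(world(S,P,[.015,.015,.035,.035,.0075,.0075,.0645,.0645,.0645]),3))
d=manip.snapshot("wrist");print(np.round(d["mount"],3),d["camera_matrix"])
E
```

```text
[[ 0.445  0.058  0.015]
 [ 0.446 -0.256  0.015]
 [ 0.614 -0.08   0.035]
 [ 0.602 -0.189  0.035]
 [ 0.527  0.189  0.008]
 [ 0.553  0.198  0.008]
 [ 0.524  0.346  0.064]
 [ 0.543  0.341  0.064]
 [ 0.54   0.296  0.064]]
[[-0.001 -0.954 -0.3    0.076]
 [ 1.    -0.001 -0.001 -0.001]
 [ 0.    -0.3    0.954 -0.144]
 [ 0.     0.     0.     1.   ]] [[345.74492298   0.         281.14335657]
 [  0.         345.74492298 213.35480674]
 [  0.           0.           1.        ]]
```

Request:
step_arm --claw '[8.5, 8.5, 8.5, 8.5, 8.5]' --slide '[[0, 0, 0], [0, 0, 0], [0, 0, 0], [0, 0, 0], [0, 0, 0]]' --turn '[[0, 0, 0.122], [0, 0, 0.122], [0, 0, 0.122], [0, 0, 0.122], [0, 0, 0.122]]' --force 60

```text
t: 0.87
tool_pos: [0.2689, 0.5642, 0.2313]
ee_rot: [0.506, 0.863, -0.0, -0.0]
ft_force: [-0.3, -0.3, -0.0]
finger_gap: 0.0851
grip_force: 0.0
```

Request:
step_arm --claw '[8.5, 8.5, 8.5, 8.5, 8.5]' --slide '[[0, 0, 0], [0, 0, 0], [0, 0, 0], [0, 0, 0], [0, 0, 0]]' --turn '[[0, 0, 0.122], [0, 0, 0.122], [0, 0, 0.122], [0, 0, 0.122], [0, 0, 0]]'

```text
t: 1.28
tool_pos: [0.2689, 0.5642, 0.2313]
ee_rot: [0.699, 0.715, -0.0, -0.0]
ft_force: [0.0, -0.8, 0.7]
finger_gap: 0.085
grip_force: 0.0
```

Request:
step_arm --claw '[8.5, 8.5, 8.5, 8.5, 8.5]' --slide '[[-2.43, 2.59, 0.3], [-2.43, 2.59, 0.3], [-2.43, 2.59, 0.3], [-2.43, 2.59, 0.3], [-2.43, 2.59, 0.3]]' --turn '[[0, 0, 0], [0, 0, 0], [0, 0, 0], [0, 0, 0], [0, 0, 0]]'

```text
t: 1.7
tool_pos: [0.4027, 0.4453, 0.2163]
ee_rot: [0.695, 0.719, 0.0, -0.0]
ft_force: [-0.1, -0.2, -0.5]
finger_gap: 0.0847
grip_force: 0.0
```

Request:
step_arm --claw '[8.5, 8.5, 8.5, 8.5, 8.5]' --slide '[[-2.43, 2.59, 0.3], [-2.43, 2.59, 0.3], [-2.43, 2.59, 0.3], [-2.43, 2.59, 0.3], [-2.43, 2.59, 0.3]]' --turn '[[0, 0, 0], [0, 0, 0], [0, 0, 0], [0, 0, 0], [0, 0, 0]]'

```text
t: 2.12
tool_pos: [0.5358, 0.3272, 0.2013]
ee_rot: [0.696, 0.718, 0.0, 0.0]
ft_force: [0.6, 0.8, -0.6]
finger_gap: 0.0852
grip_force: 0.0
```

Request:
step_arm --claw '[8.5, 8.5]' --slide '[[0, 0, 0], [0, 0, 0]]' --turn '[[0, 0, 0], [0, 0, 0]]'

```text
t: 2.28
tool_pos: [0.5357, 0.3271, 0.201]
ee_rot: [0.697, 0.717, -0.0, -0.0]
ft_force: [-0.5, 0.4, -0.0]
finger_gap: 0.085
grip_force: 0.0
```

```bash
python3 - <<'E'
from h import *
s=manip.observe();print(s["tool_pos"],s["ee_rot"],s["q"]);d=manip.snapshot("wrist")
cv2.imwrite("pics/w1.png",cv2.resize(d["frame"][:,:,::-1],(800,600)))
E
```

```text
[0.53571615 0.32707352 0.2010168 ] [ 6.97141928e-01  7.16933121e-01 -1.56566680e-04 -8.86923381e-05] [5.29127864e-01 4.61295146e-01 1.64644499e+00 1.01626178e-04
 1.03420165e+00 5.01086009e-01]
```

View pics/w1.png

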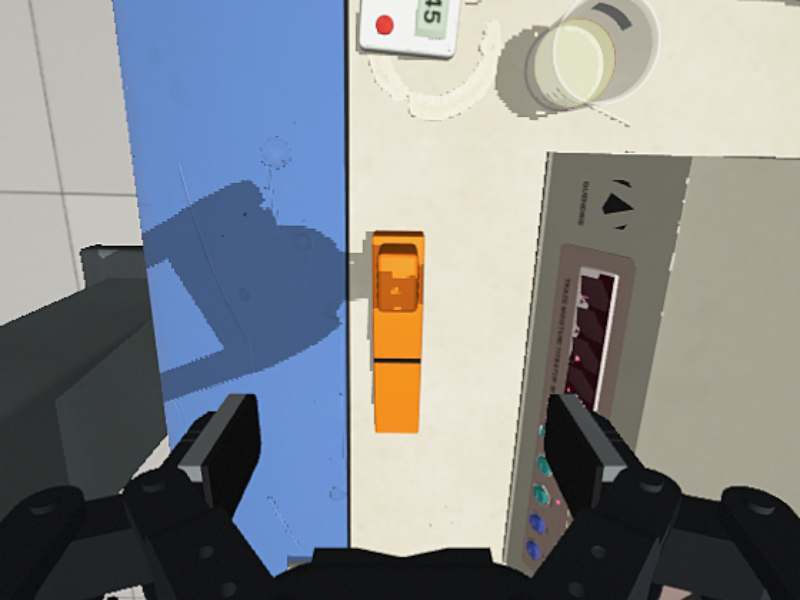

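The wrist view shows the wedge's heel at (374..424,233), its toe at (376..419,432), the line at row 360 and the grip top at (378..417,248..310). The instrument's left edge is near column 505–548.

```bash
python3 - <<'E'
from h import *
s=manip.observe();d=manip.snapshot("wrist");f=.7
P=np.array([[376,432],[419,432],[374,360],[421,360],[374,233],[424,233],[378,310],[417,310],[548,153],[505,590],[548,153],[505,590],[460,55],[362,48],[350,300]])*f
print(np.round(world(d,P,[.0075,.0075,.0225,.0225,.0285,.0285,.0645,.0645,.004,.004,.1,.1,.02,.02,.0045],s),4))
E
```

```text
[[0.5183 0.1925 0.0075]
 [0.5518 0.1934 0.0075]
 [0.5168 0.2601 0.0225]
 [0.5501 0.2611 0.0225]
 [0.5161 0.3515 0.0285]
 [0.5482 0.3524 0.0285]
 [0.5209 0.3113 0.0645]
 [0.5442 0.312  0.0645]
 [0.6291 0.4037 0.004 ]
 [0.6346 0.0332 0.004 ]
 [0.6019 0.4036 0.1   ]
 [0.6059 0.1374 0.1   ]
 [0.5657 0.458  0.02  ]
 [0.5072 0.4601 0.02  ]
 [0.4981 0.2987 0.0045]]
```

Request:
step_arm --claw '[8.5, 8.5, 8.5, 8.5, 8.5]' --slide '[[0.2, -0.3, 3.3], [0, 0, 3.6], [0, 0, 3.6], [0, 0, 3.6], [0, 0, 2.6]]' --turn '[[0, 0, 0.008], [0, 0, 0], [0, 0, 0], [0, 0, 0], [0, 0, 0]]'

```text
t: 2.8
tool_pos: [0.5292, 0.3312, 0.0318]
ee_rot: [0.699, 0.715, -0.001, -0.0]
ft_force: [-0.9, -1.0, -0.1]
finger_gap: 0.0846
grip_force: 0.0
```

Request:
step_arm --claw '[2, 2, 2, 2, 2]' --slide '[[0, 0, 0], [0, 0, 0], [0, 0, 0], [0, 0, 0], [0, 0, 0]]' --turn '[[0, 0, 0], [0, 0, 0], [0, 0, 0], [0, 0, 0], [0, 0, 0]]' --force 60

```text
t: 3.22
tool_pos: [0.5327, 0.3315, 0.0367]
ee_rot: [0.7, 0.714, 0.002, 0.0]
ft_force: [-0.1, 0.4, -0.1]
finger_gap: 0.0252
grip_force: 0.0
```

Request:
step_arm --claw '[2, 2, 2, 2, 2]' --slide '[[0, 0, 0], [0, 0, 0], [0, 0, 0], [0, 0, 0], [0, 0, 0]]' --turn '[[0, 0, 0], [0, 0, 0], [0, 0, 0], [0, 0, 0], [0, 0, 0]]'

```text
t: 3.63
tool_pos: [0.5329, 0.3315, 0.0368]
ee_rot: [0.7, 0.714, 0.002, 0.0]
ft_force: [-0.7, 2.3, 9.1]
finger_gap: 0.0232
grip_force: 59.7
```

Request:
step_arm --claw '[2, 2, 2, 2, 2]' --slide '[[0, 0, -1.5], [0, 0, -3], [0, -3.3, -1.5], [0, -3.5, 0], [0, -3.4, 0]]' --turn '[[0, 0, 0], [0, 0, 0], [0, 0, 0], [0, 0, 0], [0, 0, 0]]'

```text
t: 4.05
tool_pos: [0.4296, 0.3287, 0.0968]
ee_rot: [0.7, 0.714, 0.002, 0.0]
ft_force: [-0.8, 0.8, -2.2]
finger_gap: 0.023
grip_force: 59.5
```

Request:
step_arm --claw '[2, 2, 2, 2, 2]' --slide '[[-3, 0, 0], [-3.8, 0, 0], [-3.8, 0, 0], [-3.8, 0, 0], [-3.8, 0, 0]]' --turn '[[0, 0, 0], [0, 0, 0], [0, 0, 0], [0, 0, 0], [0, 0, 0]]'

```text
t: 4.47
tool_pos: [0.4332, 0.1451, 0.0956]
ee_rot: [0.7, 0.715, 0.001, 0.0]
ft_force: [1.4, -0.4, -1.8]
finger_gap: 0.023
grip_force: 59.6
```

Request:
step_arm --claw '[2, 2, 2, 2, 2]' --slide '[[-3.8, 0, 0], [-3.8, 0, 0], [-3.8, 0, 0], [-3.8, 0, 0], [-3.8, 0, 0]]' --turn '[[0, 0, 0], [0, 0, 0], [0, 0, 0], [0, 0, 0], [0, 0, 0]]'

```text
t: 4.88
tool_pos: [0.4371, -0.0455, 0.0956]
ee_rot: [0.7, 0.714, 0.0, 0.001]
ft_force: [0.7, -0.6, -1.7]
finger_gap: 0.0234
grip_force: 59.6
```

Request:
step_arm --claw '[2, 2, 2, 2, 2]' --slide '[[-3.8, 0, 0], [-3.8, 0, 0], [-1, 0, 0], [0, 0, 0], [0, 0, 0]]' --turn '[[0, 0, 0], [0, 0, 0], [0, 0, -0.12], [0, 0, -0.12], [0, 0, -0.12]]'

```text
t: 5.3
tool_pos: [0.4389, -0.1311, 0.0955]
ee_rot: [0.56, 0.829, 0.0, 0.001]
ft_force: [0.0, 0.5, -2.7]
finger_gap: 0.0228
grip_force: 59.6
```

Request:
step_arm --claw '[2, 2, 2, 2, 2]' --slide '[[0, 0, 0], [0, 0, 0], [0, 0, 0], [0, 0, 0], [0, 0, 0]]' --turn '[[0, 0, -0.12], [0, 0, -0.12], [0, 0, -0.12], [0, 0, -0.12], [0, 0, -0.12]]'

```text
t: 5.72
tool_pos: [0.4389, -0.1297, 0.0955]
ee_rot: [0.288, 0.958, -0.0, 0.001]
ft_force: [-0.0, 0.0, -1.6]
finger_gap: 0.023
grip_force: 59.6
```

Request:
step_arm --claw '[2, 2, 2, 2, 2]' --slide '[[0, 0, 0], [0, 0, 0], [0, 0, 0], [0, 0, 0], [0, 0, 0]]' --turn '[[0, 0, -0.12], [0, 0, -0.12], [0, 0, -0.12], [0, 0, -0.12], [0, 0, 0]]'

```text
t: 6.13
tool_pos: [0.439, -0.1297, 0.0954]
ee_rot: [0.053, 0.999, -0.0, 0.001]
ft_force: [-0.7, -0.3, -1.9]
finger_gap: 0.0229
grip_force: 59.6
```

```bash
python3 - <<'E'
from h import *
s=manip.observe();print(s["tool_pos"],s["ee_rot"],s["q"],s["grip_force"],s["ft_force"]);d=manip.snapshot("wrist")
cv2.imwrite("pics/w2.png",cv2.resize(d["frame"][:,:,::-1],(800,600)))
E
```

```text
[ 0.43896112 -0.12969351  0.09537473] [ 5.33184920e-02  9.98577359e-01 -1.81347274e-04  6.02747213e-04] [-3.13256991e-01  4.10108668e-01  2.07936903e+00 -6.71836160e-05
  6.50856744e-01 -1.77731230e+00] 59.63207244873047 [-0.69512269 -0.34592988 -1.85789598]
```

View pics/w2.png

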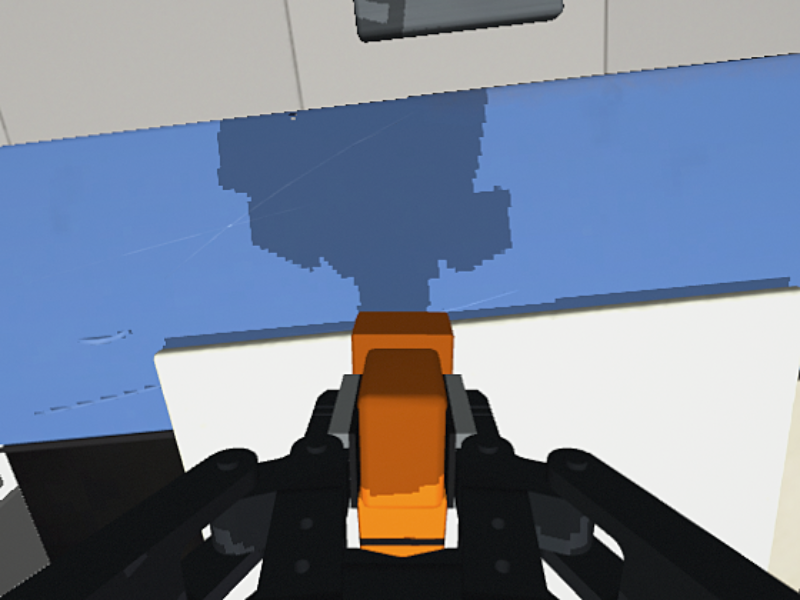

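The wrist camera looks back over the wedge's grip from (355..450,315), so it cannot see the table. I'll lower the wedge in front of the table and check with the side and top views.

Request:
step_arm --claw '[2, 2, 2, 2, 2]' --slide '[[0, 0.9, 1.5], [0, 0, 1.5], [0, 0, 1], [0, 0, 0.4], [0, 0, 0]]' --turn '[[0, 0, -0.016], [0, 0, 0], [0, 0, 0], [0, 0, 0], [0, 0, 0]]'

```text
t: 6.6
tool_pos: [0.4392, -0.1205, 0.0497]
ee_rot: [0.048, 0.999, 0.0, -0.001]
ft_force: [0.7, 0.3, -1.0]
finger_gap: 0.0232
grip_force: 59.7
```

```bash
python3 - <<'E'
from h import *
s=manip.observe();print(s["tool_pos"],s["ee_rot"],s["ft_force"])
a=manip.snapshot("top");b=manip.snapshot("side")
A=cv2.resize(a["frame"][190:275,285:405,::-1],None,fx=3.3,fy=3.3,interpolation=3)
A=cv2.resize(a["frame"][195:270,290:390,::-1],(800,600),interpolation=cv2.INTER_CUBIC)
B=cv2.resize(b["frame"][190:340,220:420,::-1],(800,600),interpolation=cv2.INTER_CUBIC)
cv2.imwrite("pics/t2.png",cv2.convertScaleAbs(A,alpha=1.3));cv2.imwrite("pics/s2.png",B)
E
```

```text
[ 0.43919163 -0.12052788  0.04974692] [ 4.82883411e-02  9.98833104e-01  1.77202923e-04 -7.97184973e-04] [ 0.71568546  0.28719243 -1.04676507]
```

View pics/s2.png

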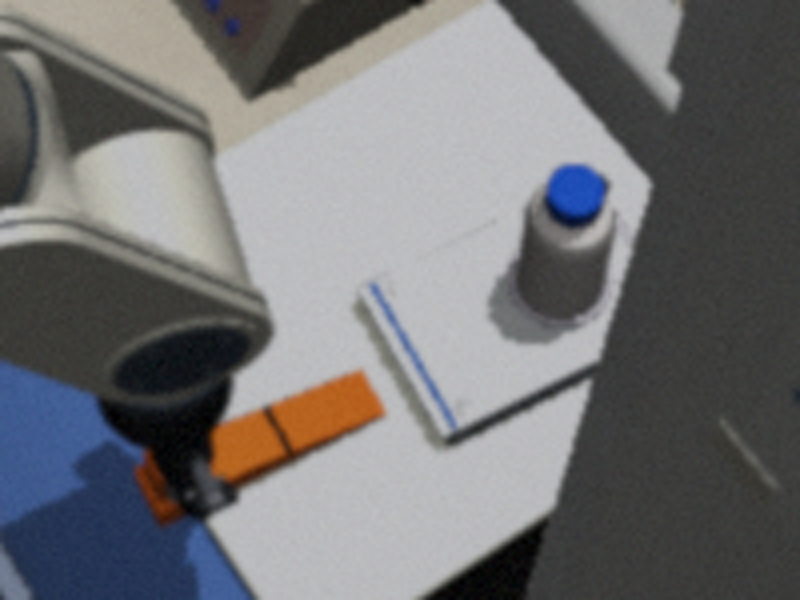

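View pics/t2.png

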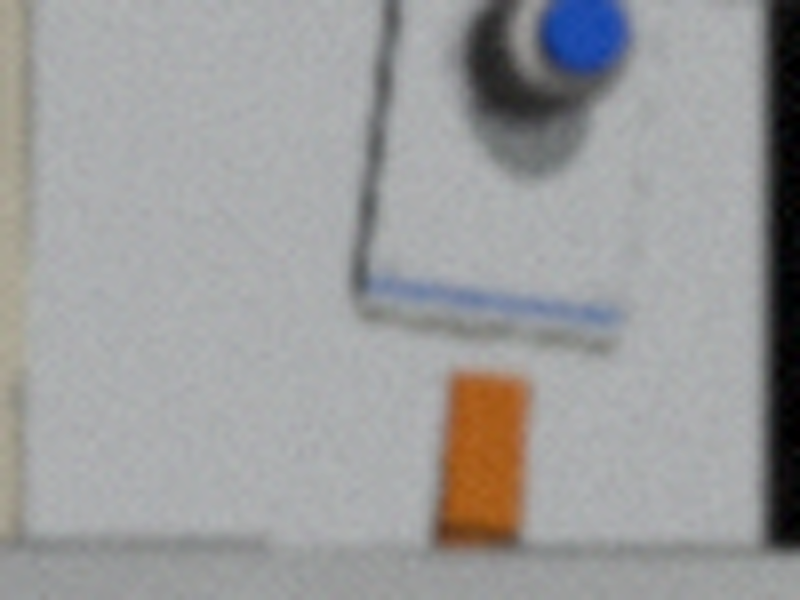

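The side crop shows the plate's front corners at (360,290) and (446,440), with the wedge toe at (362,370)–(385,412). The top crop shows the plate edge at (360,305)–(612,342), the toe at (453,374)–(530,378) and the bottle above. The wedge heads for the middle.

```bash
python3 - <<'E'
from h import *
b=manip.snapshot("side");a=manip.snapshot("top")
print(np.round(world(b,np.array([[360,287],[445,440],[595,368],[362,370],[385,412],[266,407],[292,458]])/4+[220,190],[.035,.035,.037,.0205,.0205,.0355,.0355]),4))
print(np.round(world(a,np.array([[362,300],[616,330],[395,0],[453,374],[530,378],[520,543],[440,543]])/8+[290,195],[.035,.035,.037,.0205,.0205,.0405,.0405]),4))
E
```

```text
[[ 0.6062 -0.0782  0.035 ]
 [ 0.5914 -0.1909  0.035 ]
 [ 0.6957 -0.2042  0.037 ]
 [ 0.579  -0.1206  0.0205]
 [ 0.5751 -0.1515  0.0205]
 [ 0.512  -0.1133  0.0355]
 [ 0.5071 -0.1494  0.0355]]
[[ 0.6075 -0.0756  0.035 ]
 [ 0.5967 -0.1844  0.035 ]
 [ 0.7352 -0.0886  0.037 ]
 [ 0.5775 -0.1171  0.0205]
 [ 0.5763 -0.1504  0.0205]
 [ 0.5062 -0.1426  0.0405]
 [ 0.5058 -0.1086  0.0405]]
```

Request:
step_arm --claw '[2, 2, 2]' --slide '[[0, 0.6, 0.1], [0, 0, 0.1], [0, 0, 0]]' --turn '[[0, 0, 0.018], [0, 0, 0], [0, 0, 0]]'

```text
t: 7.05
tool_pos: [0.4405, -0.1146, 0.0486]
ee_rot: [0.056, 0.998, -0.0, 0.0]
ft_force: [-0.3, 0.2, -1.5]
finger_gap: 0.0231
grip_force: 59.7
```

Request:
step_arm --claw '[2, 2, 2]' --slide '[[0, 0, 0.07], [0, 0, 0], [0, 0, 0]]' --turn '[[0, 0, 0], [0, 0, 0], [0, 0, 0]]'

```text
t: 7.3
tool_pos: [0.4403, -0.1147, 0.0477]
ee_rot: [0.056, 0.998, -0.0, 0.0]
ft_force: [0.0, -0.3, -0.8]
finger_gap: 0.0234
grip_force: 59.7
```

Request:
step_arm --claw '[2, 2, 2]' --slide '[[0, 0, 0.07], [0, 0, 0], [0, 0, 0]]' --turn '[[0, 0, 0], [0, 0, 0], [0, 0, 0]]'

```text
t: 7.55
tool_pos: [0.4404, -0.1147, 0.0472]
ee_rot: [0.056, 0.998, -0.0, 0.0]
ft_force: [-1.7, -0.7, 4.3]
finger_gap: 0.0231
grip_force: 60.3
```

Request:
step_arm --claw '[2, 2, 2]' --slide '[[0, 0, 0.07], [0, 0, 0], [0, 0, 0]]' --turn '[[0, 0, 0], [0, 0, 0], [0, 0, 0]]'

```text
t: 7.8
tool_pos: [0.4404, -0.1147, 0.0471]
ee_rot: [0.056, 0.998, -0.0, 0.0]
ft_force: [-4.3, 0.6, 16.4]
finger_gap: 0.023
grip_force: 62.2
```

Request:
step_arm --claw '[2, 2, 2, 2, 2]' --slide '[[0, 0, -0.06], [-0.8, 0, 0], [-1.2, 0, 0], [-1.2, 0, 0], [-0.8, 0, 0]]' --turn '[[0, 0, 0], [0, 0, 0], [0, 0, 0], [0, 0, 0], [0, 0, 0]]'

```text
t: 8.22
tool_pos: [0.4805, -0.1192, 0.0472]
ee_rot: [0.056, 0.998, -0.0, -0.0]
ft_force: [-7.5, -0.0, 14.6]
finger_gap: 0.0232
grip_force: 61.9
```

Request:
step_arm --claw '[2, 2, 2]' --slide '[[-0.5, 0, 0], [-0.5, 0, 0], [0, 0, 0]]' --turn '[[0, 0, 0], [0, 0, 0], [0, 0, 0]]'

```text
t: 8.47
tool_pos: [0.4902, -0.1202, 0.0472]
ee_rot: [0.056, 0.998, 0.0, -0.0]
ft_force: [-2.8, 1.2, 11.2]
finger_gap: 0.0227
grip_force: 61.4
```

Request:
step_arm --claw '[2, 2, 2]' --slide '[[-0.3, 0, 0], [-0.3, 0, 0], [0, 0, 0]]' --turn '[[0, 0, 0], [0, 0, 0], [0, 0, 0]]'

```text
t: 8.72
tool_pos: [0.4955, -0.1208, 0.0472]
ee_rot: [0.056, 0.998, 0.0, -0.001]
ft_force: [-4.4, 1.6, 11.8]
finger_gap: 0.0228
grip_force: 61.5
```

Request:
step_arm --claw '[2, 2, 2]' --slide '[[-0.3, 0, -0.03], [-0.1, 0, 0], [0, 0, 0]]' --turn '[[0, 0, 0], [0, 0, 0], [0, 0, 0]]'

```text
t: 8.97
tool_pos: [0.4998, -0.1213, 0.0472]
ee_rot: [0.056, 0.998, 0.0, -0.0]
ft_force: [-2.5, 0.7, 6.1]
finger_gap: 0.0229
grip_force: 60.9
```

Request:
step_arm --claw '[2, 2, 2]' --slide '[[-0.2, 0, 0], [-0.2, 0, 0], [0, 0, 0]]' --turn '[[0, 0, 0], [0, 0, 0], [0, 0, 0]]'

```text
t: 9.22
tool_pos: [0.5015, -0.1214, 0.0472]
ee_rot: [0.056, 0.998, 0.0, -0.003]
ft_force: [-10.7, 1.4, 15.4]
finger_gap: 0.0231
grip_force: 61.9
```

Request:
step_arm --claw '[2, 2, 2]' --slide '[[-0.2, 0, 0], [-0.2, 0, 0], [0, 0, 0]]' --turn '[[0, 0, 0], [0, 0, 0], [0, 0, 0]]'

```text
t: 9.47
tool_pos: [0.5055, -0.1218, 0.0472]
ee_rot: [0.056, 0.998, 0.0, -0.002]
ft_force: [-10.9, 0.9, 14.4]
finger_gap: 0.0235
grip_force: 62.0
```

Request:
step_arm --claw '[2, 2, 2]' --slide '[[-0.2, 0, 0], [-0.2, 0, 0], [0, 0, 0]]' --turn '[[0, 0, 0], [0, 0, 0], [0, 0, 0]]'

```text
t: 9.72
tool_pos: [0.5095, -0.1222, 0.0472]
ee_rot: [0.056, 0.998, 0.0, -0.002]
ft_force: [-10.4, 1.7, 14.7]
finger_gap: 0.0233
grip_force: 61.9
```

Request:
step_arm --claw '[2, 2, 2, 2, 2]' --slide '[[-0.4, 0, 0], [-0.4, 0, 0], [-0.4, 0, 0], [-0.3, 0, 0], [0, 0, 0]]' --turn '[[0, 0, 0], [0, 0, 0], [0, 0, 0], [0, 0, 0], [0, 0, 0]]'

```text
t: 10.13
tool_pos: [0.5251, -0.124, 0.0472]
ee_rot: [0.056, 0.998, 0.0, -0.002]
ft_force: [-7.5, 0.6, 11.9]
finger_gap: 0.0231
grip_force: 61.7
```

```bash
python3 - <<'E'
from h import *
s=manip.observe();print(s["tool_pos"],s["ee_rot"],s["ft_force"])
b=manip.snapshot("side")
B=cv2.resize(b["frame"][225:315,270:390,::-1],(800,600),interpolation=cv2.INTER_CUBIC)
cv2.imwrite("pics/s3.png",B)
E
```

```text
[ 0.52513325 -0.12403568  0.0472062 ] [ 5.62793607e-02  9.98413208e-01  2.80852254e-04 -1.90285538e-03] [-7.52208962  0.55162473 11.86854436]
```

View pics/s3.png

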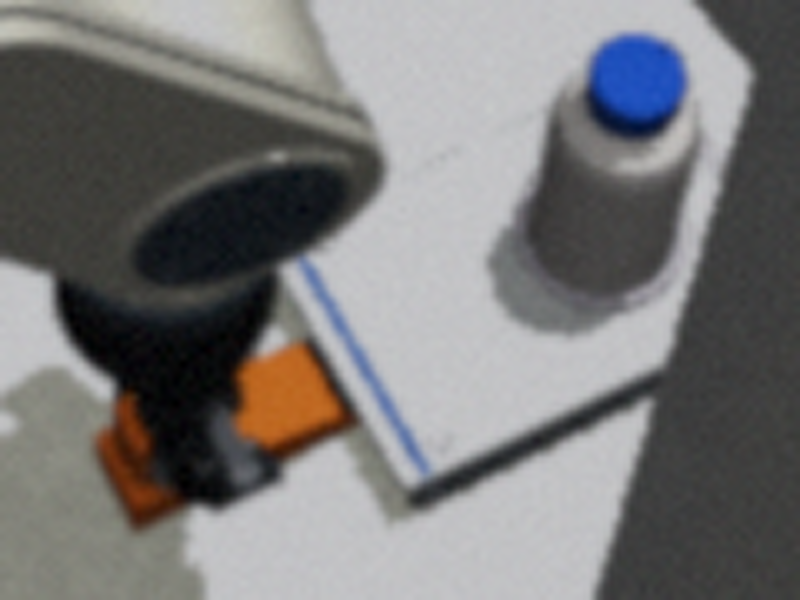

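The wedge is under the plate between the rails, with its black line right at the plate edge at (330,375) and the plate corner at (415,495). I'll advance slightly more and check the tilt by how far the bottle cap has moved.

Request:
step_arm --claw '[2, 2, 2, 2]' --slide '[[-0.25, 0, 0], [0, 0, 0], [0, 0, 0], [0, 0, 0]]' --turn '[[0, 0, 0], [0, 0, 0], [0, 0, 0], [0, 0, 0]]'

```text
t: 10.52
tool_pos: [0.5271, -0.1242, 0.0472]
ee_rot: [0.056, 0.998, 0.0, -0.002]
ft_force: [-9.1, 2.1, 14.1]
finger_gap: 0.0229
grip_force: 61.8
```

```bash
python3 - <<'E'
from h import *
s=manip.observe();print(s["tool_pos"],s["ft_force"],s["grip_force"])
u=np.array([np.cos(.115),-np.sin(.115)]);E=np.array([.599,-.132])
def P(l,z,th): # point l behind front edge, height z above hinge line; hinge 170 behind
    # at rest plate sags: level angle .035
    a=th-.035;x=170-l;X=x*np.cos(a)+z*-np.sin(a)*1;Z=x*np.sin(a)+z*np.cos(a)
    w=E+u*(170-X)/1e3;return [w[0],w[1],.033+Z/1e3]
for n,(l,z,h) in {"top":(115,140,8),"side":(115,125,9)}.items():
    o=cv2.imread(f"pics/{n}0.png").astype(np.float32)
    fr=[manip.snapshot(n) for _ in range(4)];d=fr[0]
    m=np.mean([f["frame"][:,:,::-1] for f in fr],0).astype(np.float32)
    p=project(d,[P(l,z,t) for t in(0,.025,.035,.045)]);c=np.round(p[0]).astype(int)
    g=lambda im:(im[...,0]-im[...,2])[c[1]-14:c[1]+14,c[0]-14:c[0]+14].copy()
    print(n,p[0],"pred",np.round(p[1:]-p[0],2).tolist(),"meas",cv2.phaseCorrelate(g(o),g(m),cv2.createHanningWindow((28,28),cv2.CV_32F)))
    # cap centroid
    def cen(im):
        w=np.clip(im[...,0]-im[...,2]-50,0,None);M=np.zeros_like(w);M[c[1]-14:c[1]+14,c[0]-14:c[0]+14]=1;w=w*M;y,x=np.mgrid[:w.shape[0],:w.shape[1]];return np.array([(x*w).sum(),(y*w).sum()])/w.sum()
    print("  cap",cen(o),cen(m)-cen(o))
E
```

```text
[ 0.52710957 -0.1242396   0.04719682] [-9.10898351  2.07323647 14.1354017 ] 61.837037801742554
top [363.79628859 198.19033166] pred [[0.22, -1.15], [0.31, -1.61], [0.39, -2.08]] meas ((0.21074013713302797, -0.7041149908005107), 0.9632472038269043)
  cap [362.61946659 198.13417652] [ 0.31539842 -1.07523013]
side [363.79527057 239.25403327] pred [[1.21, -0.81], [1.7, -1.14], [2.18, -1.46]] meas ((1.9351208618563778, -1.0879804755597675), 0.9445806397332086)
  cap [363.57171871 237.23322332] [ 1.79075374 -1.11799631]
```

```bash
python3 -c "
from station import manip
print(manip.sign_off())"
```

```text
the job is handed in; nothing more can be done
None
```

The job is handed in: the wedge, still gripped, is under the plate's front edge at about its black line. The side camera puts the plate at about 0.036 rad, against 0.035 for level. The top camera read lower, probably because the shelf partly hid the bottle cap.

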